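# Hold the mixer's collar on the shaft flat

### The job

First turn the mixer drive's shaft with the fingers, feeling for its flat, until the flat faces the red mark on the housing. Then fit the loose collar over the shaft with its red set-screw on that flat and pointing at the red mark, push it fully down against the spring ring, and finish still gripping it and holding it down there, so that someone can tighten the screw. Leave the other things on the bench where they are.

Things in the scene. Friction and masses are not known exactly. Their poses are not given: they have to be found in the camera images.
- drive: White mixer drive, fixed to the bench: housing 160 x 130 mm, its top 70 mm above the bench. Origin on the shaft's axis at bench height; z up, x axis points horizontally from the shaft to the red mark (red stripe on the housing's top and front edge). The housing spans x -92 to +68 mm, y -65 to +65 mm.
- shaft_top (a point): Centre of the upper end of the drive's vertical steel shaft, 126 mm above the bench; axes as the housing's, they do not turn with the shaft. The shaft is 24 mm in diameter, bare for 40 mm, the top 5 mm tapered. One side is a flat over its whole length, 5.5 mm from the axis (17.5 mm across the flat, 24 mm elsewhere), painted blue; from above the end looks like a D.
- shaft_mid (a point): Point on the shaft's axis 20 mm below its end, axes as the housing's. The shaft turns about this vertical axis against 0.06 N m of friction and stays where left. Its angle is not reported: feel or see the flat. At the start the flat faces 0.7 to 2.1 rad counter-clockwise (from above) of the red mark.
- seat (a joint): Brass ring (42 mm outside diameter, 4 mm thick) round the foot of the shaft, on a spring. 0 = up (upper face 86 mm above the bench), 0.008 m = fully down (upper face at 78 mm). Pressing it takes about 2.5 N to start and 6.5 N at the bottom; it springs back when released.
- collar_center (a point): Centre of the loose aluminium collar: ring of 46 mm outside diameter, 28 mm bore, 22 mm tall, about 0.12 kg, lying flat on the bench (this point 11 mm above its underside). z is the bore's axis (up), x points to its set-screw.
- collar_screw (a point): Outer end of the collar's set-screw, 36 mm from the collar's axis, at half its height: red thumb head 13 mm in diameter. The screw's inner tip, 5 mm wide, stands into the bore to 7.5 mm from the axis, so the collar goes down the shaft only with the tip along the flat (within about 0.35 rad); elsewhere it stops on the shaft's end.
- jar: White reagent jar with orange band, 54 mm in diameter, 90 mm tall, origin at its underside. Bystander.
- beaker: Clear beaker, 60 mm in diameter, 75 mm tall, origin at its underside. Bystander.
- dish: White shallow dish, 90 mm in diameter, 14 mm tall, origin at its underside. Bystander.
- cabbage: Purple cabbage, 145 mm wide, 126 mm tall, on a flat brown paper bag, origin at its underside. Bystander.
- pencil: Yellow pencil, 180 mm long, 8 mm thick, lying on the bench along its x axis. Bystander.
Mind the look-alikes: they are no part of the job. Several things look just like the part that bears collar_center: the one meant starts farthest to the robot's right.

How it is judged:
By the outcome, as a careful person would: the job done as asked, in the order asked, and still so for the second after the job is handed in, while the arm keeps its last pose, push and grip.
It also fails if it takes over 61 s, if anything falls off the work surface, if the arm or the gripper's body presses on something with over 40 N, if the wrist force passes 120 N, or if a joint passes its speed limit or range.

### The arm

A 6-joint arm with a two-finger parallel gripper is mounted at the origin on the work surface. World frame = base frame: x ahead of the robot, y to its left, z up, the work surface at z = 0. Lengths are in m, angles in rad, forces in N, time in s.
With the tool pointing down it reaches from about 0.325 to 0.775 m from the base axis. Payload 5.5 kg.
Tool frame: the origin (TCP) lies at the very end of the fingers, on their centre line; the grasp point (between the pads) lies 19 mm behind it; z points along the fingers, y is the direction in which the jaws open and shut (so a half turn about z gives the same grasp; the last joint's range is limited). The gripper opens to 85 mm and grips with 20 to 120 N. Pads are 22 mm wide; open, the fingers measure 114 mm over their backs; the gripper's body (76 mm by 85 mm) begins 54 mm behind the grasp point. The pads swing forward as they close: fully open they stand 13 mm farther back than shut.
Start: joints at [1.26, 0.091, 1.231, -0, 1.82, -0.057], TCP at [0.151, 0.581, 0.231] pointing down, gripper open.
Joint ranges: [-2.87, 2.87], [-0.86, 2.18], [0.17, 2.46], [-1.51, 4.65], [0.06, 2.69], [-2.65, 2.65]. Speed limits (rad/s): [2.57, 2.57, 3.01, 3.14, 3.14, 3.14].

### API

Orientations are given as a 3x3 rotation matrix whose columns are the frame's x, y, z axes.
In Python, from station import env gives the robot as it stands.
- The arm moves only by the tool jog_arm, never from a script. Its argument "targets" is text: rows parted by semicolons, each of 7 numbers parted by spaces: the shift along the tool's x, y, z in m, then the turn, a rotation vector about the tool's x, y, z in rad, then the finger opening in m, from 0 to 0.0854. A call has 1 to 20 rows; each row shifts and turns the commanded pose from where the row before left it, along the tool's axes as they then stand; what a row does not reach is not made up. A row lasts 1/10 s, in which the tool goes at most 50 mm and 8.59 degrees, less where a joint would pass 70% of its speed; a pose out of reach is approached as far as the arm can. A call is refused whole if a number of a shift passes 0.05 or a number of a turn 0.15, either way. A call with a gripper value outside its range is refused whole. The fingers move at their own pace and stop on an object; "grip_force" is the grip in N (left out, the last holds). Time passes only in rows, so rows that do not move let the fingers close. It gives the time, the measured TCP pose, the force and the opening at its end, in the units of the state.
- env.get_state(): the state, without advancing time (a new reading comes with each control period).
- env.camera(name): name is "side" or "top" or "wrist"; returns a dict with "pixels" (480x640x3 uint8, red, green, blue), "vertical_fov" (degrees; the focal length in pixels is half the picture's height over the tangent of half this angle, whatever the lens; pixels are square), "cx", "cy" (the principal point, pixels), "rvec" (rotation vector, rad) and "tvec" (3), from world to camera coordinates, as OpenCV has them. Camera axes: x right, y down, z forward; pixel columns grow to the right and rows downward; lengths in m; the calibration is good to about 2 mm. A picture is of the moment at which its call begins. There is no depth.
- env.job_done(): hands the job in, once; it reports no verdict.
The state is a dict: "clock": time; "joint_pos": joint angles; "qvel": joint speeds; "joint_efforts": joint torques, N m; "tcp_pos": TCP position; "tcp_rot": TCP orientation; "contact_force": force on the tool from outside, world axes, zero at the start; "wrist_torque": the same for the moment, N m; "width": finger opening in m.
Only numpy, scipy, OpenCV 4.12 (cv2) and the standard library are available. Lean on these libraries where they do the work, as an engineer would, in place of code of your own. Each camera call takes 0.05 s, during which the arm holds its last target. There are 200 camera calls.

## Working session

There is one attempt and no reset: what is moved stays moved. The work goes in short steps, Python scripts to look and compute and a tool call to move; the robot and the scene stay as the last step left them, time stands still between calls to the robot, and variables do not carry over. Pictures are saved under pics/ and viewed, about 8 in all and at most 12, crops included, and the job is handed in when it is done.

Besides the shell and the picture viewer there is one more tool, called after "Emit:" as name(argument=value, ...) on one line, values as JSON. jog_arm: Moves the arm, as the interface text tells. Its arguments: {"type":"object","properties":{"targets":{"type":"string"},"grip_force":{"type":"number"}},"required":["targets"]}

```bash
mkdir -p pics; cat > h.py <<'E'
import numpy as np, cv2
from station import env
def cam(n):
    c=env.camera(n); p=c["pixels"]; f=p.shape[0]/2/np.tan(np.radians(c["vertical_fov"])/2)
    K=np.array([[f,0,c["cx"]],[0,f,c["cy"]],[0,0,1.]])
    return p[:,:,::-1].copy(),K,np.array(c["rvec"],float),np.array(c["tvec"],float)
def proj(P,K,r,t): return cv2.projectPoints(np.array(P,float).reshape(-1,3),r,t,K,None)[0].reshape(-1,2)
def ray(uv,z,K,r,t):
    R=cv2.Rodrigues(r)[0]; o=-R.T@t.ravel(); d=R.T@np.linalg.solve(K,np.array([uv[0],uv[1],1.]))
    return o+d*(z-o[2])/d[2]
E
python3 - <<'E'
from h import *
import pickle
for n in("top","side"):
    p,K,r,t=cam(n); cv2.imwrite(f"pics/{n}0.png",p); pickle.dump((K,r,t),open(n+".pkl","wb")); print(n,K.round(1).tolist(),(-cv2.Rodrigues(r)[0].T@t.ravel()).round(3))
s=env.get_state(); print(s)
E
```

```text
top [[584.3, 0.0, 315.7], [0.0, 584.3, 241.7], [0.0, 0.0, 1.0]] [0.344 0.026 1.398]
side [[464.7, 0.0, 313.9], [0.0, 464.7, 233.0], [0.0, 0.0, 1.0]] [ 0.379 -0.88   0.848]
{'clock': 0.1, 'joint_pos': array([ 1.26030129e+00,  9.18095942e-02,  1.23175235e+00,  9.25261582e-06,
        1.81981251e+00, -5.66984957e-02]), 'qvel': array([-0.00033392,  0.00045317, -0.00325172, -0.00022802, -0.00081034,
        0.0015869 ]), 'joint_efforts': array([ 1.77008791e-03, -4.60217178e+01, -4.19217718e+01, -1.01215921e-04,
        1.05428242e-02, -3.74091746e-05]), 'tcp_pos': array([0.15056954, 0.58054105, 0.23025577]), 'tcp_rot': array([[-9.67966702e-01,  2.51077991e-01, -5.52932714e-04],
       [ 2.51078575e-01,  9.67965227e-01, -1.69386160e-03],
       [ 1.09928274e-04, -1.77843118e-03, -9.99998413e-01]]), 'contact_force': array([-0.99851169,  0.52695524,  0.36855019]), 'wrist_torque': array([-0.03255233,  0.04021303, -0.00139304]), 'width': 0.08552866405075552}
```

View pics/top0.png

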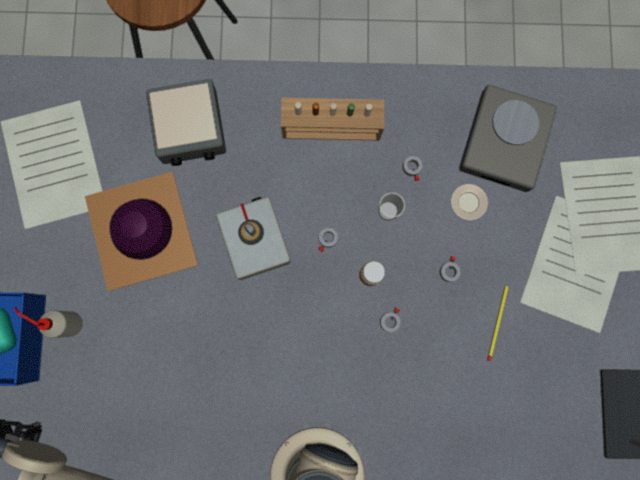

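View pics/side0.png

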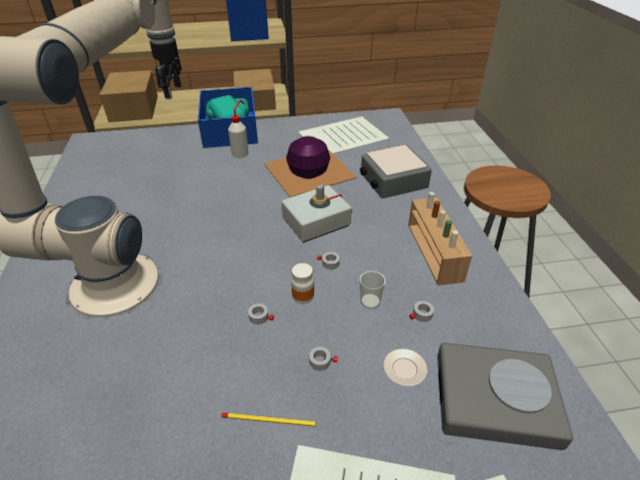

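The top view shows four look-alike collars, at (328,238), (413,166), (391,323) and (451,272). The rightmost for the robot (−y is right in the picture) is (451,272), with its red screw at (452,259). The drive is at about (252,238), with its mark running from the shaft up to (243,205). Next I take one enlarged crop of each and measure.

```bash
python3 - <<'E'
from h import *
import pickle
p=cv2.imread("pics/top0.png"); K,r,t=pickle.load(open("top.pkl","rb"))
for uv in[(328,238),(413,166),(391,323),(451,272)]: print(uv,ray(uv,.02,K,r,t).round(3))
# red blobs
hsv=cv2.cvtColor(p,cv2.COLOR_BGR2HSV); m=((hsv[...,0]<8)|(hsv[...,0]>172))&(hsv[...,1]>150)&(hsv[...,2]>70)
n,l,st,c=cv2.connectedComponentsWithStats(m.astype(np.uint8))
for i in range(1,n):
    if st[i,4]>8: print(c[i].round(1),st[i],ray(c[i],.015,K,r,t).round(4))
a=cv2.resize(p[185:285,205:300],None,fx=4,fy=4,interpolation=cv2.INTER_CUBIC)
b=cv2.resize(p[247:297,427:477],(400,400),interpolation=cv2.INTER_CUBIC)
cv2.imwrite("pics/crop1.png",np.hstack([a,b]))
s=cv2.imread("pics/side0.png")
print((-cv2.Rodrigues(r)[0].T@t.ravel()).round(4))
E
```

```text
(328, 238) [ 0.546 -0.016  0.02 ]
(413, 166) [ 0.727 -0.22   0.02 ]
(391, 323) [ 0.348 -0.167  0.02 ]
(451, 272) [ 0.471 -0.309  0.02 ]
[416.5 177.7] [415 176   4   4  14] [ 0.6997 -0.2297  0.015 ]
[243.8 210.9] [241 204   7  16  31] [0.6089 0.1869 0.015 ]
[320.9 248.4] [319 247   5   4  14] [ 5.216e-01 -1.000e-04  1.500e-02]
[452.3 258.5] [451 257   4   4  14] [ 0.5036 -0.3142  0.015 ]
[ 37.  321.3] [ 15 308  36  22 204] [0.3372 0.6593 0.015 ]
[396.4 309.7] [395 308   4   4  14] [ 0.3796 -0.1803  0.015 ]
[489.2 358.1] [488 356   4   5  13] [ 0.2714 -0.3973  0.015 ]
[0.3436 0.0257 1.3984]
```

View pics/crop1.png

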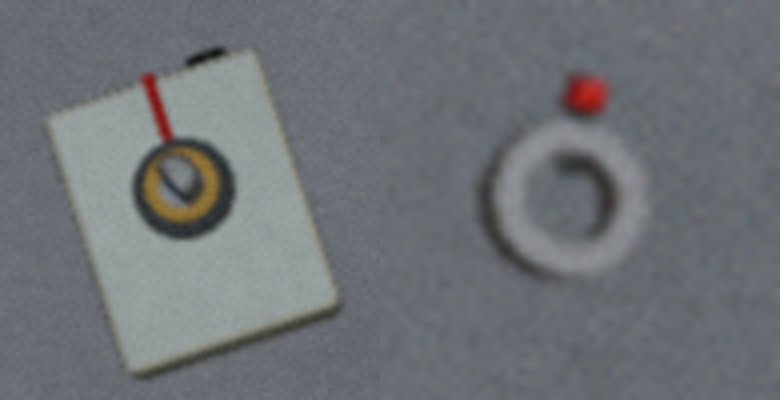

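The crop confirms the choice: an isolated ring at about (450.8,271.8) with its screw at (452.3,258.5). On the drive, the flat looks to face lower-left in the picture, about 2 rad CCW of the mark. Next I work out the poses and the move.

```bash
cat >> h.py <<'E'
from scipy.spatial.transform import Rotation as Rn
def plan(x,y,z,phi):
    "shift in tool axes and turn about tool z (after levelling) to reach TCP pose, tool down, tool y at yaw phi"
    s=env.get_state(); R=s["tcp_rot"]; d=np.array([x,y,z])-s["tcp_pos"]
    Y=np.array([np.cos(phi),np.sin(phi),0]);Z=np.array([0,0,-1.]);G=np.c_[np.cross(Y,Z),Y,Z]
    print("clk",round(s["clock"],2),"tcp",s["tcp_pos"].round(4),"yaw",round(float(np.arctan2(R[1,1],R[0,1])),3),"F",s["contact_force"].round(1),"w",round(s["width"],4),"j6",s["joint_pos"][5].round(2))
    print("shift",(R.T@d).round(4),"turn",Rn.from_matrix(R.T@G).as_rotvec().round(3))
E
python3 - <<'E'
from h import *
import pickle
K,r,t=pickle.load(open("top.pkl","rb"))
c=[ray(u,.07,K,r,t)[:2] for u in[(217,215),(269.5,198),(289.5,261.2),(238.8,278.7)]]
c=np.array(c); print(c.round(4), [np.linalg.norm(c[i]-c[i-1]).round(4) for i in range(4)])
fx=(c[0]+c[1]-c[2]-c[3])/2; yaw=np.arctan2(fx[1],fx[0]); u=fx/np.linalg.norm(fx)
print("yaw",yaw,"origin from box",c.mean(0)+u*.012,"ring",ray((251,231.75),.086,K,r,t))
a,b=ray((242.5,203.75),.07,K,r,t),ray((247,220),.07,K,r,t); print("stripe yaw",np.arctan2(*(a-b)[1::-1]))
cc=ray((450.75,271.75),.022,K,r,t); sc=ray((452.3,258.5),.012,K,r,t); print(cc,sc,np.arctan2(*(sc-cc)[1::-1]),np.linalg.norm((sc-cc)[:2]))
o=c.mean(0)+u*.012
plan(o[0],o[1],.23,2.3)
E
```

```text
[[0.5875 0.2419]
 [0.63   0.1221]
 [0.4837 0.0722]
 [0.4416 0.1864]] [np.float64(0.1562), np.float64(0.1271), np.float64(0.1546), np.float64(0.1217)]
yaw 0.346230169276672 origin from box [0.54700863 0.15971467] ring [0.54754835 0.16064479 0.086     ]
stripe yaw 0.29939189016355167
[ 0.47110997 -0.30837587  0.022     ] [ 0.50391342 -0.31496763  0.012     ] -0.198305929058094 0.03345919084791625
clk 0.1 tcp [0.1506 0.5805 0.2303] yaw 1.317 F [-1.   0.5  0.4] w 0.0855 j6 -0.06
shift [-0.4894 -0.3078  0.0007] turn [-0.002 -0.001 -0.983]
```

Emit:
jog_arm(targets="-.035 -.022 0 0 0 0 .0854;-.035 -.022 0 0 0 0 .0854;-.035 -.022 0 0 0 0 .0854;-.035 -.022 0 0 0 0 .0854;-.035 -.022 0 0 0 0 .0854;-.035 -.022 0 0 0 0 .0854;-.035 -.022 0 0 0 0 .0854;-.035 -.022 0 0 0 0 .0854;-.035 -.022 0 0 0 0 .0854;-.035 -.022 0 0 0 0 .0854;-.035 -.022 0 0 0 0 .0854;-.035 -.022 0 0 0 0 .0854;-.035 -.022 0 0 0 0 .0854;-.034 -.022 0 0 0 0 .0854;0 0 0 0 0 -.14 .0854;0 0 0 0 0 -.14 .0854;0 0 0 0 0 -.14 .0854;0 0 0 0 0 -.14 .0854")

```text
clock: 1.9
tcp_pos: [0.5466, 0.1596, 0.2305]
tcp_rot: [[-0.952, -0.307, -0.001], [-0.307, 0.952, -0.0], [0.001, 0.0, -1.0]]
contact_force: [0.3, 0.5, -0.5]
width: 0.085
```

Emit:
jog_arm(targets="0 0 0 0 0 -.14 .0854;0 0 0 0 0 -.14 .0854;0 0 0 0 0 -.14 .0854;0 0 0 0 0 0 .0854;0 0 0 0 0 0 .0854;0 0 0 0 0 0 .0854")

```text
clock: 2.5
tcp_pos: [0.5466, 0.1599, 0.2311]
tcp_rot: [[-0.75, -0.662, -0.0], [-0.662, 0.75, -0.0], [0.0, 0.0, -1.0]]
contact_force: [-0.7, -1.0, -0.0]
width: 0.0855
```

```bash
python3 - <<'E'
from h import *
plan(.547,.16,.23,2.3)
p,K,r,t=cam("wrist"); print(K.round(0).tolist(),r.ravel(),t.ravel())
import pickle; pickle.dump((K,r,t),open("w1.pkl","wb")); cv2.imwrite("pics/w1.png",p)
print(proj([[.547,.16,.126],[.547,.16,.086]],K,r,t))
E
```

```text
clk 2.5 tcp [0.5466 0.1599 0.2311] yaw 2.294 F [-0.7 -1.  -0. ] w 0.0855 j6 -2.07
shift [-0.0004 -0.0002  0.0011] turn [ 0.    -0.    -0.006]
[[355.0, 0.0, 321.0], [0.0, 355.0, 238.0], [0.0, 0.0, 1.0]] [-1.23605286 -2.74252941 -0.37149202] [ 0.24329654 -0.53259642  0.24093236]
[[321.78183804 235.40810702]
 [321.63322928 222.96603793]]
```

View pics/w1.png

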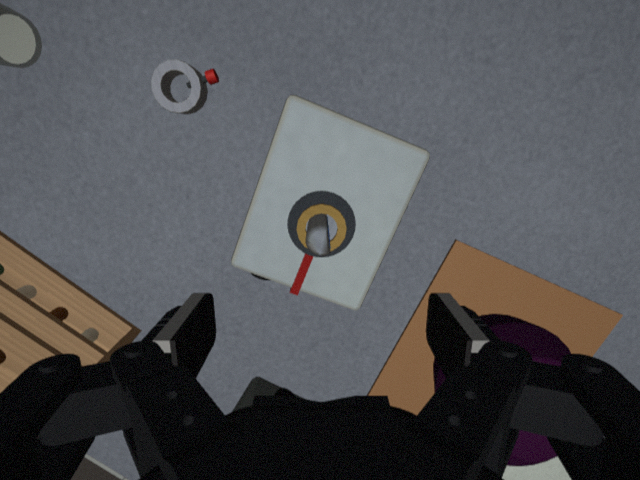

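```bash
python3 - <<'E'
from h import *
import pickle
p=cv2.imread("pics/w1.png"); K,r,t=pickle.load(open("w1.pkl","rb"))
cv2.imwrite("pics/c2.png",cv2.resize(p[190:300,260:380],None,fx=5,fy=5,interpolation=cv2.INTER_CUBIC))
s=ray((310,257),.07,K,r,t);e=ray((295,293),.07,K,r,t);print(np.arctan2(*(e-s)[1::-1]))
c=np.array([ray(u,.07,K,r,t)[:2] for u in[(291,96),(429,153),(357,310),(232,263)]]);print(c.round(4))
f=(c[2]+c[3]-c[0]-c[1])/2;g=(c[1]+c[2]-c[0]-c[3])/2;print(np.linalg.norm(f),np.linalg.norm(g),np.arctan2(f[1],f[0]),np.arctan2(g[1],g[0])-np.pi/2,c.mean(0)+.012*f/np.linalg.norm(f), ray((321,222),.086,K,r,t))
E
```

```text
0.3402647559292649
[[0.4879 0.075 ]
 [0.4456 0.1899]
 [0.5906 0.2432]
 [0.6315 0.1263]]
0.15345079264719244 0.1231569899952638 0.3476027419334749 0.3443617946067017 [0.55018911 0.16267067] [0.54673184 0.15905873 0.086     ]
```

View pics/c2.png

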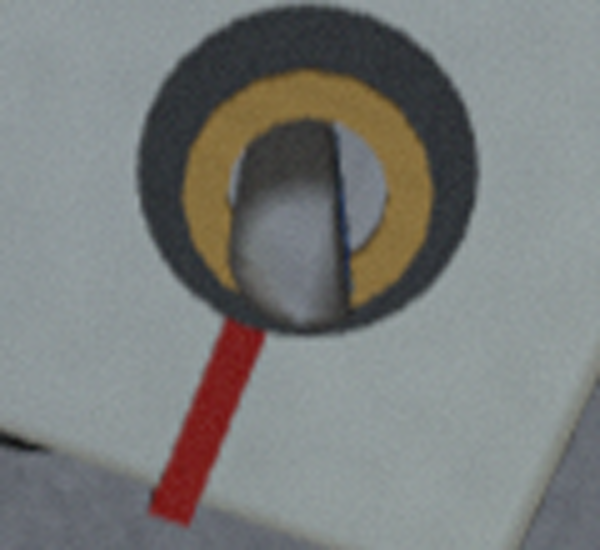

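The close crop shows the D-end with its flat side to the picture's right, which is +tool y (yaw 2.3), within a few degrees. The mark's yaw is about 0.345. I go down and grip across the flat, with the TCP shifted 3 mm away from the flat.

Emit:
jog_arm(targets="0 -.003 .03 0 0 0 .06;0 0 .03 0 0 0 .05;0 0 .03 0 0 0 .045;0 0 .025 0 0 0 .045;0 0 .02 0 0 0 .045;0 0 0 0 0 0 .045;0 0 0 0 0 0 .03;0 0 0 0 0 0 .02;0 0 0 0 0 0 .01;0 0 0 0 0 0 .005;0 0 0 0 0 0 .005;0 0 0 0 0 0 .005;0 0 0 0 0 0 .005;0 0 0 0 0 0 .005", grip_force=30)

```text
clock: 3.95
tcp_pos: [0.549, 0.1584, 0.0982]
tcp_rot: [[-0.747, -0.664, 0.002], [-0.664, 0.747, 0.002], [-0.003, -0.0, -1.0]]
contact_force: [-3.6, 3.5, 6.0]
width: 0.0172
```

```bash
python3 - <<'E'
from h import *
plan(.547,.16,.096,.345)
E
```

```text
clk 3.95 tcp [0.549  0.1584 0.0982] yaw 2.297 F [-3.6  3.5  6. ] w 0.0172 j6 -2.08
shift [0.0005 0.0025 0.0022] turn [0.002 0.002 1.952]
```

Emit:
jog_arm(targets="0 .0007 -.001 0 0 0 .005;.00045 0 0 0 0 .1395 .005;.00045 0 0 0 0 .1395 .005;.00045 0 0 0 0 .1395 .005;.00045 0 0 0 0 .1395 .005;.00045 0 0 0 0 .1395 .005;.00045 0 0 0 0 .1395 .005;.00045 0 0 0 0 .1395 .005;.00045 0 0 0 0 .1395 .005;.00045 0 0 0 0 .1395 .005;.00045 0 0 0 0 .1395 .005;.00045 0 0 0 0 .1395 .005;.00045 0 0 0 0 .1395 .005;.00045 0 0 0 0 .1395 .005;.00045 0 0 0 0 .1395 .005;0 0 0 0 0 0 .005;0 0 0 0 0 0 .005;0 0 0 0 0 0 .005")

```text
clock: 5.75
tcp_pos: [0.5452, 0.1643, 0.0984]
tcp_rot: [[-0.34, 0.94, 0.007], [0.94, 0.34, 0.01], [0.007, 0.01, -1.0]]
contact_force: [9.6, 19.1, -2.6]
width: 0.0169
```

```bash
python3 - <<'E'
from h import *
plan(.547,.16,.096,.345); print(env.get_state()["wrist_torque"])
E
```

```text
clk 5.75 tcp [0.5452 0.1643 0.0984] yaw 0.347 F [ 9.6 19.1 -2.6] w 0.0169 j6 -0.12
shift [-0.0046  0.0002  0.0023] turn [ 0.01  -0.007  0.002]
[ 2.92629639 -1.25837276  0.15334117]
```

Emit:
jog_arm(targets="-.0022 0 0 0 0 0 .005;-.0022 0 0 0 0 0 .005;0 0 0 0 0 0 .005;0 0 0 0 0 0 .005")

```text
clock: 6.15
tcp_pos: [0.5453, 0.1639, 0.0984]
tcp_rot: [[-0.343, 0.939, 0.005], [0.939, 0.343, 0.016], [0.013, 0.01, -1.0]]
contact_force: [4.6, 31.3, -1.3]
width: 0.0167
```

```bash
python3 - <<'E'
from h import *
import pickle
plan(.549,.1626,.096,.345); print(env.get_state()["wrist_torque"])
K,r,t=pickle.load(open("w1.pkl","rb")); print(ray((321.6,228),.086,K,r,t))
E
```

```text
clk 6.15 tcp [0.5453 0.1639 0.0984] yaw 0.35 F [ 4.6 31.3 -1.3] w 0.0167 j6 -0.13
shift [-0.0025  0.003   0.0024] turn [ 0.01  -0.013  0.005]
[ 4.73375896 -0.46872919  0.24431027]
[0.55024945 0.16283997 0.086     ]
```

Wrong direction for relieving the load; I go the other way.

Emit:
jog_arm(targets=".003 0 0 0 0 0 .005;.003 0 0 0 0 0 .005;.0025 0.001 0 0 0 0 .005;0 0 0 0 0 0 .005;0 0 0 0 0 0 .005")

```text
clock: 6.65
tcp_pos: [0.5453, 0.1642, 0.0983]
tcp_rot: [[-0.338, 0.941, 0.007], [0.941, 0.338, 0.002], [-0.001, 0.008, -1.0]]
contact_force: [9.2, 5.4, -0.9]
width: 0.0168
```

```bash
python3 - <<'E'
from h import *
plan(.549,.1626,.096,.345); print(env.get_state()["wrist_torque"])
E
```

```text
clk 6.65 tcp [0.5453 0.1642 0.0983] yaw 0.344 F [ 9.2  5.4 -0.9] w 0.0168 j6 -0.11
shift [-0.0028  0.003   0.0023] turn [ 0.008  0.001 -0.001]
[ 0.74105819 -1.32942523  0.12254287]
```

Emit:
jog_arm(targets="0 .001 0 0 0 0 .02;0 0 0 0 0 0 .03;0 0 0 0 0 0 .045;0 0 0 0 0 0 .05;0 0 -.03 0 0 0 .06;0 0 -.04 0 0 0 .07;0 0 -.04 0 0 0 .085;0 0 -.02 0 0 0 .085;0 0 0 0 0 0 .085;0 0 0 0 0 0 .085;0 0 0 0 0 0 .085")

```text
clock: 7.75
tcp_pos: [0.5428, 0.1634, 0.225]
tcp_rot: [[-0.337, 0.941, -0.003], [0.941, 0.337, -0.001], [0.0, -0.003, -1.0]]
contact_force: [-0.6, -0.2, 0.5]
width: 0.0852
```

```bash
python3 - <<'E'
from h import *
import pickle
p,K,r,t=cam("wrist"); pickle.dump((K,r,t),open("w2.pkl","wb")); cv2.imwrite("pics/w2.png",p)
u=proj([.5494,.1626,.106],K,r,t)[0].astype(int); print(u)
a=p[u[1]-60:u[1]+60,u[0]-70:u[0]+70]; cv2.imwrite("pics/c3.png",cv2.resize(a,None,fx=5,fy=5,interpolation=cv2.INTER_CUBIC))
plan(.471,-.3084,.2,-1.77)
E
```

```text
[326 234]
clk 7.8 tcp [0.5428 0.1634 0.2249] yaw 0.344 F [ 0.1 -0.2  0.5] w 0.0849 j6 -0.11
shift [-0.42   -0.2266  0.0256] turn [-0.003  0.004  2.114]
```

View pics/c3.png

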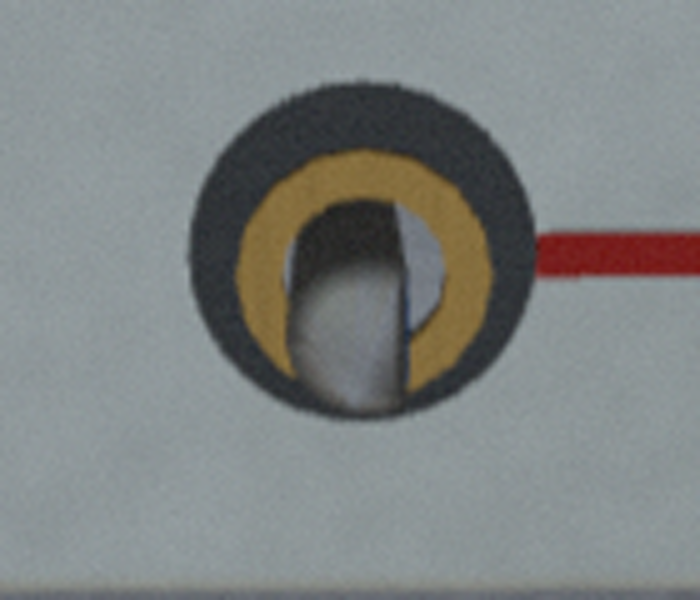

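The picture shows the flat (right edge of the D) facing the red stripe squarely. Now to the collar.

Emit:
jog_arm(targets="-.035 -.019 0 0 0 0 .085;-.035 -.019 0 0 0 0 .085;-.035 -.019 0 0 0 0 .085;-.035 -.019 0 0 0 0 .085;-.035 -.019 0 0 0 0 .085;-.035 -.019 0 0 0 0 .085;-.035 -.019 0 0 0 0 .085;-.035 -.019 0 0 0 0 .085;-.035 -.019 0 0 0 0 .085;-.035 -.019 0 0 0 0 .085;-.035 -.019 0 0 0 0 .085;-.035 -.019 0 0 0 0 .085")

```text
clock: 9.0
tcp_pos: [0.4695, -0.3099, 0.2255]
tcp_rot: [[-0.337, 0.941, -0.002], [0.941, 0.337, 0.002], [0.002, -0.001, -1.0]]
contact_force: [1.1, -0.2, 0.0]
width: 0.0854
```

Emit:
jog_arm(targets="0 0 0 0 0 .141 .085;0 0 0 0 0 .141 .085;0 0 0 0 0 .141 .085;0 0 0 0 0 .141 .085;0 0 0 0 0 .141 .085;0 0 0 0 0 .141 .085;0 0 0 0 0 .141 .085;0 0 0 0 0 .141 .085;0 0 0 0 0 .141 .085;0 0 0 0 0 .141 .085;0 0 0 0 0 .141 .085;0 0 0 0 0 .141 .085;0 0 0 0 0 .141 .085;0 0 0 0 0 .141 .085;0 0 0 0 0 .14 .085;0 0 .02 0 0 0 .085;0 0 0 0 0 0 .085;0 0 0 0 0 0 .085")

```text
clock: 10.8
tcp_pos: [0.4699, -0.3082, 0.2057]
tcp_rot: [[0.98, -0.197, -0.003], [-0.197, -0.98, 0.002], [-0.003, -0.001, -1.0]]
contact_force: [-0.1, -0.0, -0.3]
width: 0.085
```

```bash
python3 - <<'E'
from h import *
import pickle
K,r,t=pickle.load(open("w2.pkl","rb")); print("axis",ray((329,228.4),.086,K,r,t))
p,K,r,t=cam("wrist"); pickle.dump((K,r,t),open("w3.pkl","wb")); cv2.imwrite("pics/w3.png",p)
print(proj([[.471,-.3084,.022],[.504,-.315,.012]],K,r,t))
hsv=cv2.cvtColor(p,cv2.COLOR_BGR2HSV); m=((hsv[...,0]<8)|(hsv[...,0]>172))&(hsv[...,1]>150)&(hsv[...,2]>70)
n,l,st,c=cv2.connectedComponentsWithStats(m.astype(np.uint8))
for i in range(1,n):
    if st[i,4]>8: print(c[i].round(1),st[i],ray(c[i],.012,K,r,t).round(4))
plan(.471,-.3084,.2,-1.77)
E
```

```text
axis [0.5513072  0.16346533 0.086     ]
[[321.11744582 214.47452116]
 [321.09611725 177.17851932]]
[321.  176.3] [315 172  13  10 121] [ 0.5048 -0.315   0.012 ]
[  3.3 224.3] [  0 220   8   9  63] [ 0.5204 -0.002   0.012 ]
[220.  320.4] [216 316  10  10  77] [ 0.3783 -0.1811  0.012 ]
[436.7 367.7] [434 363   7   9  47] [ 0.2761 -0.3986  0.012 ]
clk 10.85 tcp [ 0.4702 -0.3084  0.2068] yaw -1.77 F [-0.4 -0.8  0.1] w 0.0849 j6 1.13
shift [ 0.0008 -0.0002  0.0068] turn [-0.001  0.001  0.   ]
```

View pics/w3.png

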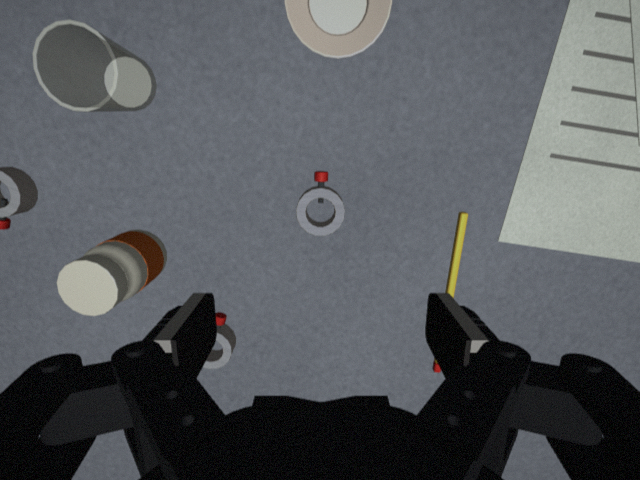

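The collar is centred at (321,212) with its screw straight ahead at (321,176), so the jaws close across it clear of the screw. I go down and grip.

Emit:
jog_arm(targets=".002 0 .04 0 0 0 .085;0 0 .04 0 0 0 .08;0 0 .04 0 0 0 .075;0 0 .035 0 0 0 .07;0 0 .025 0 0 0 .065;0 0 .012 0 0 0 .065;0 0 .006 0 0 0 .065;0 0 0 0 0 0 .06;0 0 0 0 0 0 .05;0 0 0 0 0 0 .04;0 0 0 0 0 0 .035;0 0 0 0 0 0 .035;0 0 0 0 0 0 .035;0 0 0 0 0 0 .035;0 0 0 0 0 0 .035", grip_force=60)

```text
clock: 12.35
tcp_pos: [0.4737, -0.3099, 0.0119]
tcp_rot: [[0.98, -0.198, 0.004], [-0.198, -0.98, -0.002], [0.004, 0.002, -1.0]]
contact_force: [0.4, 0.4, 6.2]
width: 0.0436
```

```bash
python3 - <<'E'
from h import *
plan(.472,-.3084,.2,-1.77)
E
```

```text
clk 12.35 tcp [ 0.4737 -0.3099  0.0119] yaw -1.77 F [0.4 0.4 6.2] w 0.0436 j6 1.13
shift [-0.0012 -0.0008 -0.1881] turn [ 0.002 -0.004  0.   ]
```

Emit:
jog_arm(targets="0 0 -.01 0 0 0 .035;0 0 -.03 0 0 0 .035;0 0 -.04 0 0 0 .035;0 0 -.04 0 0 0 .035;0 0 -.04 0 0 0 .035;0 0 -.03 0 0 0 .035;0 0 0 0 0 0 .035;0 0 0 0 0 0 .035;0 0 0 0 0 0 .035")

```text
clock: 13.25
tcp_pos: [0.4718, -0.3086, 0.1974]
tcp_rot: [[0.98, -0.198, -0.002], [-0.198, -0.98, 0.002], [-0.003, -0.001, -1.0]]
contact_force: [-0.2, 0.2, -1.2]
width: 0.0438
```

```bash
python3 - <<'E'
from h import *
import pickle
p,K,r,t=cam("wrist"); pickle.dump((K,r,t),open("w4.pkl","wb")); cv2.imwrite("pics/w4.png",p)
plan(.5494,.1626,.22,.345-np.pi/2)
s=env.get_state(); R=s["tcp_rot"];q=s["tcp_pos"]
for h in(.0,.005,.011,.019): print(h,proj(q-R[:,2]*h,K,r,t), proj(q-R[:,2]*h+R[:,0]*.036,K,r,t))
E
```

```text
clk 13.3 tcp [ 0.4717 -0.3085  0.197 ] yaw -1.77 F [-0.2 -0.1 -1.7] w 0.0436 j6 1.13
shift [-0.0172 -0.4772 -0.0222] turn [-0.002  0.003 -0.544]
0.0 [[321.14597893 302.35442969]] [[321.2195198  222.76833078]]
0.005 [[321.16828668 307.5017945 ]] [[321.24582164 225.56188861]]
0.011 [[321.1970022  314.12770653]] [[321.27983928 229.17495414]]
0.019 [[321.23903011 323.82536235]] [[321.32995646 234.49797461]]
```

View pics/w4.png

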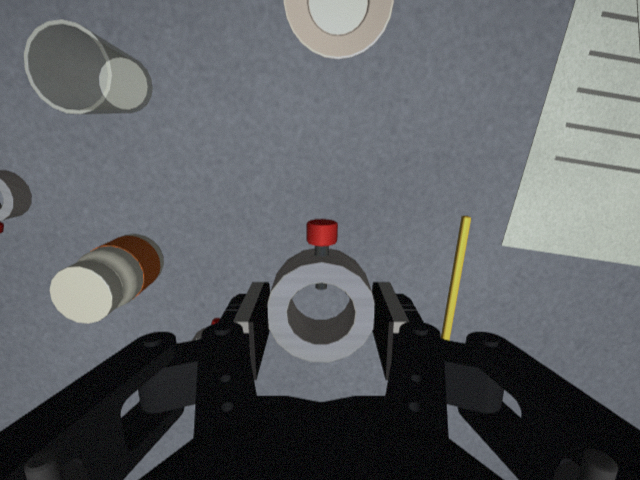

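The collar is held square, with its screw straight ahead at (322,233). But by the heights the pads only hold about its top 5 mm. I set it back down and take a deeper grip.

Emit:
jog_arm(targets="0 0 .04 0 0 0 .035;0 0 .04 0 0 0 .035;0 0 .04 0 0 0 .035;0 0 .035 0 0 0 .035;0 0 .02 0 0 0 .035;0 0 .009 0 0 0 .035;0 0 0 0 0 0 .035;0 0 0 0 0 0 .05;0 0 0 0 0 0 .06;0 0 0 0 0 0 .062;0 0 .005 0 0 0 .062;0 0 .006 0 0 0 .062;0 0 0 0 0 0 .062;0 0 0 0 0 0 .062")

```text
clock: 14.7
tcp_pos: [0.4721, -0.3089, 0.0037]
tcp_rot: [[0.98, -0.198, -0.001], [-0.198, -0.98, 0.001], [-0.001, -0.0, -1.0]]
contact_force: [-0.1, 0.2, -0.5]
width: 0.0619
```

Emit:
jog_arm(targets="0 0 0 0 0 0 .055;0 0 0 0 0 0 .045;0 0 0 0 0 0 .038;0 0 0 0 0 0 .035;0 0 0 0 0 0 .035;0 0 0 0 0 0 .035;0 0 0 0 0 0 .035")

```text
clock: 15.4
tcp_pos: [0.4727, -0.3093, 0.0049]
tcp_rot: [[0.98, -0.198, 0.001], [-0.198, -0.98, -0.001], [0.001, 0.0, -1.0]]
contact_force: [0.3, 0.2, 5.5]
width: 0.0447
```

Emit:
jog_arm(targets="0 0 -.01 0 0 0 .035;0 0 -.04 0 0 0 .035;0 0 -.05 0 0 0 .035;0 0 -.05 0 0 0 .035;0 0 -.05 0 0 0 .035;-.0015 -.0398 0 0 0 0 .035;-.0015 -.0398 0 0 0 0 .035;-.0015 -.0398 0 0 0 0 .035;-.0015 -.0398 0 0 0 0 .035;-.0015 -.0398 0 0 0 0 .035;-.0015 -.0398 0 0 0 0 .035;-.0015 -.0398 0 0 0 0 .035;-.0015 -.0398 0 0 0 0 .035;-.0015 -.0398 0 0 0 0 .035;-.0015 -.0398 0 0 0 0 .035;-.0015 -.0398 0 0 0 0 .035;-.0015 -.0398 0 0 0 0 .035")

```text
clock: 17.1
tcp_pos: [0.5489, 0.1643, 0.2039]
tcp_rot: [[0.98, -0.198, -0.001], [-0.198, -0.98, -0.0], [-0.001, 0.001, -1.0]]
contact_force: [0.4, -0.7, -0.6]
width: 0.0442
```

Emit:
jog_arm(targets="0 0 0 0 0 -.136 .035;0 0 0 0 0 -.136 .035;0 0 0 0 0 -.136 .035;0 0 0 0 0 -.136 .035;0 0 0 0 0 0 .035;0 0 0 0 0 0 .035;0 0 0 0 0 0 .035")

```text
clock: 17.8
tcp_pos: [0.5491, 0.1626, 0.2041]
tcp_rot: [[0.942, 0.335, -0.0], [0.335, -0.942, -0.0], [-0.0, -0.0, -1.0]]
contact_force: [0.4, -0.7, -0.9]
width: 0.0444
```

```bash
python3 - <<'E'
from h import *
import pickle
p,K,r,t=cam("wrist"); pickle.dump((K,r,t),open("w5.pkl","wb")); cv2.imwrite("pics/w5.png",p)
plan(.5494,.1626,.15,.345-np.pi/2)
E
```

```text
clk 17.85 tcp [0.5492 0.1626 0.2042] yaw -1.228 F [ 0.5  0.3 -1.5] w 0.0442 j6 1.46
shift [0.0002 0.0001 0.0542] turn [-0.     0.    -0.002]
```

View pics/w5.png

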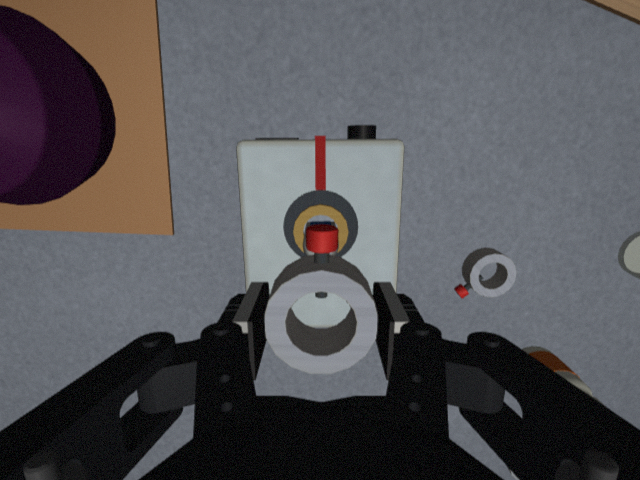

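The collar's screw (322,238), the red stripe (320,165) and the bore (321,322) lie in one line, so the collar is aligned. I go down to just onto the shaft's end and check the force.

Emit:
jog_arm(targets="0 0 .03 0 0 0 .035;0 0 .025 0 0 0 .035;0 0 .01 0 0 0 .035;0 0 .005 0 0 0 .035;0 0 .004 0 0 0 .035;0 0 .004 0 0 0 .035;0 0 .003 0 0 0 .035;0 0 0 0 0 0 .035;0 0 0 0 0 0 .035")

```text
clock: 18.75
tcp_pos: [0.5494, 0.1627, 0.1237]
tcp_rot: [[0.941, 0.338, 0.001], [0.338, -0.941, 0.0], [0.001, 0.0, -1.0]]
contact_force: [0.7, -0.5, -0.9]
width: 0.0449
```

It has entered without any force (underside about 7 mm below the shaft's end). I continue down to the ring.

Emit:
jog_arm(targets="0 0 .008 0 0 0 .035;0 0 .008 0 0 0 .035;0 0 .008 0 0 0 .035;0 0 .006 0 0 0 .035;0 0 .004 0 0 0 .035;0 0 .004 0 0 0 .035;0 0 .003 0 0 0 .035;0 0 0 0 0 0 .035;0 0 0 0 0 0 .035;0 0 0 0 0 0 .035")

```text
clock: 19.75
tcp_pos: [0.5499, 0.1629, 0.0832]
tcp_rot: [[0.941, 0.338, 0.002], [0.338, -0.941, 0.001], [0.002, 0.0, -1.0]]
contact_force: [4.0, 1.9, 5.9]
width: 0.0442
```

Emit:
jog_arm(targets=".001 0 .002 0 0 0 .035;0 0 .002 0 0 0 .035;0 0 0 0 0 0 .035;0 0 0 0 0 0 .035", grip_force=80)

```text
clock: 20.15
tcp_pos: [0.5501, 0.163, 0.0828]
tcp_rot: [[0.941, 0.338, 0.002], [0.338, -0.941, 0.0], [0.002, 0.0, -1.0]]
contact_force: [-7.5, -1.6, 23.3]
width: 0.044
```

Emit:
jog_arm(targets="0 0 .002 0 0 0 .035;0 0 .001 0 0 0 .035;0 0 0 0 0 0 .035;0 0 0 0 0 0 .035;0 0 0 0 0 0 .035")

```text
clock: 20.65
tcp_pos: [0.5502, 0.163, 0.0827]
tcp_rot: [[0.941, 0.338, 0.003], [0.338, -0.941, 0.0], [0.003, 0.001, -1.0]]
contact_force: [-14.9, -2.9, 34.8]
width: 0.0439
```

```bash
python3 - <<'E'
from h import *
import pickle
p,K,r,t=cam("side"); u=proj([.5494,.1626,.09],K,r,t)[0].astype(int); print(u)
print(proj([[.5494,.1626,.126],[.5494,.1626,.100],[.5494,.1626,.078],[.5494+.036*.94,.1626+.036*.34,.089]],K,r,t)-u+[[50,45]])
a=p[u[1]-45:u[1]+45,u[0]-50:u[0]+50]; a=cv2.resize(a,None,fx=5,fy=5,interpolation=cv2.INTER_CUBIC)
w=cam("wrist")[0]; cv2.imwrite("pics/c6.png",np.hstack([a,w[60:510,150:450][:420] if 0 else cv2.resize(w[:,140:500],(338,450))]))
plan(.5494,.1626,.083,.345-np.pi/2)
E
```

```text
[319 195]
[[50.017079   34.77141688]
 [50.03932418 42.54981075]
 [50.05769918 48.97492937]
 [61.1885888  42.09638595]]
clk 20.75 tcp [0.5501 0.163  0.0826] yaw -1.226 F [-13.8  -3.1  34.7] w 0.0439 j6 1.45
shift [-0.0008  0.0001 -0.0004] turn [ 0.001 -0.003 -0.   ]
```

View pics/c6.png

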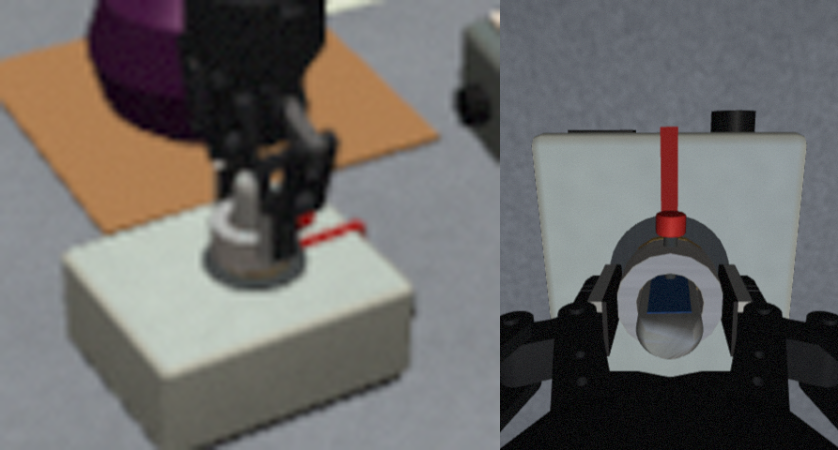

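The left crop shows the collar low on the shaft with its screw on the stripe's line. On the right, the blue flat, the screw tip and the stripe lie in one line at column 670. Height 0.0827 is a hard stop at 35 N, more than needed, so I ease off a little.

Emit:
jog_arm(targets="-.001 0 -.001 0 0 0 .035;0 0 -.0013 0 0 0 .035;0 0 0 0 0 0 .035;0 0 0 0 0 0 .035;0 0 0 0 0 0 .035;0 0 0 0 0 0 .035")

```text
clock: 21.35
tcp_pos: [0.5501, 0.163, 0.0828]
tcp_rot: [[0.941, 0.338, 0.004], [0.338, -0.941, 0.001], [0.004, 0.0, -1.0]]
contact_force: [-5.2, -0.0, 23.8]
width: 0.0436
```

```bash
python3 - <<'E'
from h import *
plan(.5494,.1626,.083,.345-np.pi/2); print(env.job_done())
E
```

```text
clk 21.35 tcp [0.5501 0.163  0.0828] yaw -1.226 F [-5.2 -0.  23.8] w 0.0436 j6 1.45
shift [-0.0007  0.0001 -0.0002] turn [ 0.    -0.004 -0.   ]
the job is handed in; nothing more can be done
None
```

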